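Show a relay's pins to the inspection camera

ROBOT

A 6-joint arm with a two-finger parallel gripper is mounted at the origin on the work surface. World frame = base frame: x ahead of the robot, y to its left, z up, the work surface at z = 0. Lengths are in m, angles in rad, forces in N, time in s.
With the tool pointing down it reaches from about 0.375 to 0.975 m from the base axis. Payload 3.8 kg.
Tool frame: the origin (TCP) lies midway between the tips of the shut fingers; the grasp point (between the pads) lies 19 mm behind it (grip_depth is the distance from the TCP to the grasp point, in m); z points along the fingers, y is the line along which they close (so a half turn about z gives the same grasp; the last joint's range is limited). The gripper opens to 85 mm and grips with 20 to 120 N. Pads are 22 mm wide; open, the fingers measure 114 mm over their backs; the gripper's body (76 mm by 85 mm) begins 54 mm behind the grasp point. The pads swing forward as they close: fully open they stand 13 mm farther back than shut.
Start: joints at [-1.168, 0.264, 1.604, -0, 1.274, -0.037], TCP at [0.287, -0.611, 0.231] pointing down, gripper open.
Joint ranges: [-2.63, 2.63], [-0.94, 2.18], [0.31, 2.57], [-1.31, 4.45], [0, 2.66], [-2.55, 2.55]. Speed limits (rad/s): [2.57, 2.57, 3.14, 3.14, 3.14, 3.14].

INTERFACE

Orientations are given as a rotation vector (axis times angle).
In Python, from plant import * gives the robot as it stands. The module is installed in compiled form; this text tells all that it offers.
- The arm moves only by the shell command python3 -m handwheel 'ROWS' [FORCE]. ROWS is JSON, a list of rows, each an object with "offset": the shift along the tool's x, y, z in mm, a list of three; "roll": the turn about the tool's z in degrees; "fingers": the opening, from 0 (shut) to 1 (fully open). A call has 1 to 20 rows; each row shifts and turns the commanded pose from where the row before left it, along the tool's axes as they then stand; what a row does not reach is not made up. A row lasts 1/12 s, in which the tool goes at most 41.7 mm and 7.16 degrees, less where a joint would pass 70% of its speed; a pose out of reach is approached as far as the arm can. A call is refused whole if a number of a shift passes 41.7 or a number of a turn 7.16, either way. A call with a gripper value outside its range is refused whole. The fingers move at their own pace and stop on an object; FORCE is the grip in N (left out, the last holds). Time passes only in rows, so rows that do not move let the fingers close. It gives the time, the measured TCP pose, the force, the opening and the grip force at its end, in the units of the state.
- state(): the state, without advancing time (a new reading comes with each control period).
- read_camera(name): name is "scene" or "top"; returns a dict with "frame" (384x512x3 uint8, red, green, blue), "K" (3x3 intrinsics, pixels), "k1" (the pictures are not rectified: a ray, as slopes to the right and down, at radius r is drawn at 1 + k1 r^2 times it, then the intrinsics apply), "extrinsics" (4x4, takes a point from camera to world coordinates). Camera axes: x right, y up, looking along -z (the intrinsics and any distortion apply to the point x, -y, -z); pixel columns grow to the right and rows downward; lengths in m; the calibration is good to about 2 mm. A picture is of the moment at which its call begins. There is no depth.
- sign_off(): hands the job in; it is judged then, once.
The state is a dict: "time": time; "qpos": joint angles; "joint_vel": joint speeds; "effort": joint torques, N m; "position": TCP position; "orientation": TCP orientation; "contact_force": force on the tool from outside, world axes, zero at the start; "moment": the same for the moment, N m; "opening": finger opening in m; "finger_force": force on a finger pad.
Only numpy, scipy, OpenCV 4.12 (cv2) and the standard library are available. Lean on these libraries where they do the work, as an engineer would, in place of code of your own. Each camera call takes 0.05 s, during which the arm holds its last target. There are 200 camera calls.

TASK

On the control panel, swing the wire clip back off the clear-covered relay (not the two black timers), pull the relay straight up out of its socket, and hold it up to the inspection camera for a check of its pins: pins facing straight into the lens, centred on it, the pin tips about 10 cm from the lens front, and the relay's sides square with the camera's body. Finish while still holding it there, steady, clear of everything. Leave the timers plugged in and clipped, do not bump the camera, and leave the other things on the bench where they are.

Things in the scene. Friction and masses are not known exactly. Their poses are not given: they have to be found in the camera images.
- relay: The only plugged-in unit with a clear (pale) cover, coil showing. Upright block 35 x 35 x 53 mm, about 90 g, four flat sides to grip. Origin: centre of the body's underside, on the socket's top face; z up, x and y square to its sides. Eight pins and a post, all within 20 x 20 mm, reach 13 mm further down into the socket; sprung contacts hold them (4 to 8 N to pull straight up).
- relay_pins (a point): Middle of the relay's pin tips, 13 mm below the relay's origin along its own z axis; same axes as the relay.
- lens (a point): Centre of the front of the inspection camera's lens and its white ring light (68 mm across, 16 mm deep), about 0.16 m above the table. z points out along the line of sight: up and roughly towards the robot, 27 to 41 degrees off vertical. x and y are square to the sides of the camera's body (44 x 44 mm, 62 mm long, centred 81 mm behind this point); y is level. Clamped, does not move.
- camera_stand: Fixed stand of the camera: foot 115 x 100 x 12 mm, short column and a fork, 90 mm over its clamp knobs, holding the head 105 mm up. Origin: centre of the foot's underside, on the table, z up; the camera leans to its -x side. The ring light's highest edge is about 0.19 m above the table.
- panel: Control-panel back plate lying fixed on the table, 270 (x) x 320 (y) x 3 mm, z up; origin: centre of its underside. A rail along its y axis carries the three sockets. Along the near (-x) edge runs a wiring duct 40 mm wide, top at 44 mm, centred at x = -105 mm; along the far edge a row of terminals 44 mm wide, top at 41 mm, centred at x = 108 mm.
- socket0 (a point): Centre of the top face of the black socket at the -y end of the row, 34.5 mm above the table; panel axes. Sockets are 70 (x) x 46 (y) mm, 75 mm apart; the middle 44 x 38 mm is full height, the screw terminals at the x ends are 8 to 9 mm lower. Each holds one unit, relay or timer, in any order; between units 34 mm is free of the next clip (room for fingers opened to about 60 mm).
- clip0 (a joint): Wire retaining clip of socket0, rad: 0 = hooked over the unit, 1.5 = swung fully back to panel +x (its stop); off the unit from about 1.0. Hinge line along panel y, 12 mm to +x of the socket's centre, 5 mm below its top. 2.8 mm wire; legs at 21.5 mm either side, leaning 0.196 rad to -x at 0; cross wire 62 mm from the hinge, 2 mm over the relay. Light friction holds it where it is left.
- clip0_loop (a point): Top of the finger loop of clip0: the middle of its cross wire, bent up 14 mm, 12 to 16 mm wide, 75.5 mm from the hinge. With the clip closed it stands over the unit, 104 mm above the table; push it to panel +x (about 0.3 N) to swing the clip up and over about its hinge. Moves with the clip.
- socket1 (a point): Centre of the top face of the black socket in the middle of the row, 34.5 mm above the table; panel axes. Sockets are 70 (x) x 46 (y) mm, 75 mm apart; the middle 44 x 38 mm is full height, the screw terminals at the x ends are 8 to 9 mm lower. Each holds one unit, relay or timer, in any order; between units 34 mm is free of the next clip (room for fingers opened to about 60 mm).
- clip1 (a joint): Wire retaining clip of socket1, rad: 0 = hooked over the unit, 1.5 = swung fully back to panel +x (its stop); off the unit from about 1.0. Hinge line along panel y, 12 mm to +x of the socket's centre, 5 mm below its top. 2.8 mm wire; legs at 21.5 mm either side, leaning 0.196 rad to -x at 0; cross wire 62 mm from the hinge, 2 mm over the relay. Light friction holds it where it is left.
- clip1_loop (a point): Top of the finger loop of clip1: the middle of its cross wire, bent up 14 mm, 12 to 16 mm wide, 75.5 mm from the hinge. With the clip closed it stands over the unit, 104 mm above the table; push it to panel +x (about 0.3 N) to swing the clip up and over about its hinge. Moves with the clip.
- socket2 (a point): Centre of the top face of the black socket at the +y end of the row, 34.5 mm above the table; panel axes. Sockets are 70 (x) x 46 (y) mm, 75 mm apart; the middle 44 x 38 mm is full height, the screw terminals at the x ends are 8 to 9 mm lower. Each holds one unit, relay or timer, in any order; between units 34 mm is free of the next clip (room for fingers opened to about 60 mm).
- clip2 (a joint): Wire retaining clip of socket2, rad: 0 = hooked over the unit, 1.5 = swung fully back to panel +x (its stop); off the unit from about 1.0. Hinge line along panel y, 12 mm to +x of the socket's centre, 5 mm below its top. 2.8 mm wire; legs at 21.5 mm either side, leaning 0.196 rad to -x at 0; cross wire 62 mm from the hinge, 2 mm over the relay. Light friction holds it where it is left.
- clip2_loop (a point): Top of the finger loop of clip2: the middle of its cross wire, bent up 14 mm, 12 to 16 mm wide, 75.5 mm from the hinge. With the clip closed it stands over the unit, 104 mm above the table; push it to panel +x (about 0.3 N) to swing the clip up and over about its hinge. Moves with the clip.
- timer_a: Plug-in timer, black, 35 x 35 x 48 mm with a round dial 23 mm across and 3.5 mm high on top; in one of the other two sockets under its clip. Origin: centre of its underside, on the socket's top face; z up. To be left alone.
- timer_b: Plug-in timer, black, 35 x 35 x 48 mm with a round dial 23 mm across and 3.5 mm high on top; in one of the other two sockets under its clip. Origin: centre of its underside, on the socket's top face; z up. To be left alone.
- screwdriver: Screwdriver with yellow handle, 200 mm long, lying on the table; origin under its middle, x along it to the tip. Bystander.
- crimper: Crimping pliers with two red handles, about 200 x 75 x 16 mm, lying on the table; origin under the middle, x towards the jaws. Bystander.
- carton: Cardboard carton 60 x 80 x 110 mm high; origin: centre of its underside. Bystander.
- transformer: Small black control transformer 66 x 80 x 75 mm high; origin: centre of its underside. Bystander.
- spare_socket: An empty relay socket lying loose on the table, 70 x 46 x 24 mm; origin: centre of its underside. Bystander.
Things that resemble listed ones, but are neither listed nor needed, are in the scene too. Leave any red look-alike of the relay alone.

How it is judged:
By the outcome, as a careful person would: the job done as asked, in the order asked, and still so for the second after the job is handed in, while the arm keeps its last pose, push and grip.
It also fails if it takes over 51 s, if anything falls off the work surface, if the arm or the gripper's body presses on something with over 40 N, if the wrist force passes 120 N, or if a joint passes its speed limit or range.

## Working session

There is one attempt and no reset: what is moved stays moved. The work goes in short steps, Python scripts to look and compute and a shell command to move; the robot and the scene stay as the last step left them, time stands still between calls to the robot, and variables do not carry over. Pictures are saved under pics/ and viewed, at most 10 in all, crops included, and the job is handed in when it is done.

```bash
mkdir -p pics; cat > h.py <<'E'
from plant import *
import numpy as np, cv2
from scipy.spatial.transform import Rotation as R
def grab(n,f):
    c=read_camera(n); cv2.imwrite(f'pics/{f}.png',c['frame'][:,:,::-1]); np.savez(f'pics/{f}.npz',**{k:c[k] for k in c}); return c
def load(f): return dict(np.load(f'pics/{f}.npz'))
def ray(c,u,v):
    K=c['K'];D=np.array([float(c['k1']),0,0,0,0])
    p=cv2.undistortPointsIter(np.array([[[u,v]]],float),K,D,None,None,(3,50,1e-12))[0,0] if hasattr(cv2,'undistortPointsIter') else cv2.undistortPoints(np.array([[[u,v]]],float),K,D)[0,0]
    E=c['extrinsics']; d=E[:3,:3]@np.array([p[0],-p[1],-1]); return E[:3,3],d/np.linalg.norm(d)
def plane(c,u,v,z):
    o,d=ray(c,u,v); return o+d*(z-o[2])/d[2]
def proj(c,P):
    P=np.atleast_2d(P);E=c['extrinsics'];q=(P-E[:3,3])@E[:3,:3];q=q*[1,-1,-1]
    x=q[:,:2]/q[:,2:];x=x*(1+float(c['k1'])*(x**2).sum(1,keepdims=True));return x@c['K'][:2,:2].T+c['K'][:2,2]
def tri(c1,p1,c2,p2):
    o1,d1=ray(c1,*p1);o2,d2=ray(c2,*p2)
    t=np.linalg.lstsq(np.c_[d1,-d2],o2-o1,rcond=None)[0];a=o1+t[0]*d1;b=o2+t[1]*d2
    return (a+b)/2,np.linalg.norm(a-b)
E
python3 - <<'E'
from h import *
a=grab('scene','s0');b=grab('top','t0')
for c in(a,b):print(c['K'].tolist(),c['k1'],c['extrinsics'].round(3).tolist())
cv2.imwrite('pics/s0b.png',cv2.resize(a['frame'][:,:,::-1],(800,600),interpolation=cv2.INTER_CUBIC))
cv2.imwrite('pics/t0b.png',cv2.resize(b['frame'][:,:,::-1],(800,600),interpolation=cv2.INTER_CUBIC))
s=state();print(s)
E
```

```text
[[358.15318232564636, 0.0, 259.3086436381644], [0.0, 358.15318232564636, 195.60586044861927], [0.0, 0.0, 1.0]] -0.010257454332227934 [[-0.338, -0.534, 0.775, 1.637], [0.941, -0.193, 0.278, 0.334], [0.002, 0.823, 0.568, 0.885], [0.0, 0.0, 0.0, 1.0]]
[[348.58011372466547, 0.0, 256.6595003501285], [0.0, 348.58011372466547, 191.79708171145793], [0.0, 0.0, 1.0]] -0.10245670196780433 [[-0.029, 0.997, -0.076, 0.485], [-0.999, -0.027, 0.023, -0.026], [0.02, 0.077, 0.997, 1.212], [0.0, 0.0, 0.0, 1.0]]
{'time': 0.1, 'qpos': array([-1.16789554e+00,  2.64640302e-01,  1.60528119e+00, -1.11054906e-05,
        1.27371417e+00, -3.69322299e-02]), 'joint_vel': array([-2.62524733e-03, -8.96743625e-04, -3.04000705e-03, -1.13108759e-04,
       -7.51398827e-05, -4.06419434e-04]), 'effort': array([-2.00123900e-04, -5.16709721e+01, -3.68589771e+01, -1.39223671e-04,
        6.31834060e-03,  3.27224711e-06]), 'position': array([ 0.28711343, -0.6101358 ,  0.23008819]), 'orientation': array([-3.06396968e+00, -6.84899769e-01,  5.99966757e-04]), 'contact_force': array([-0.24638719,  0.44725671,  0.11769806]), 'moment': array([ 0.05290947, -0.01450587, -0.00577628]), 'finger_force': 0.0, 'opening': 0.08528040114495598}
```

View pics/s0b.png

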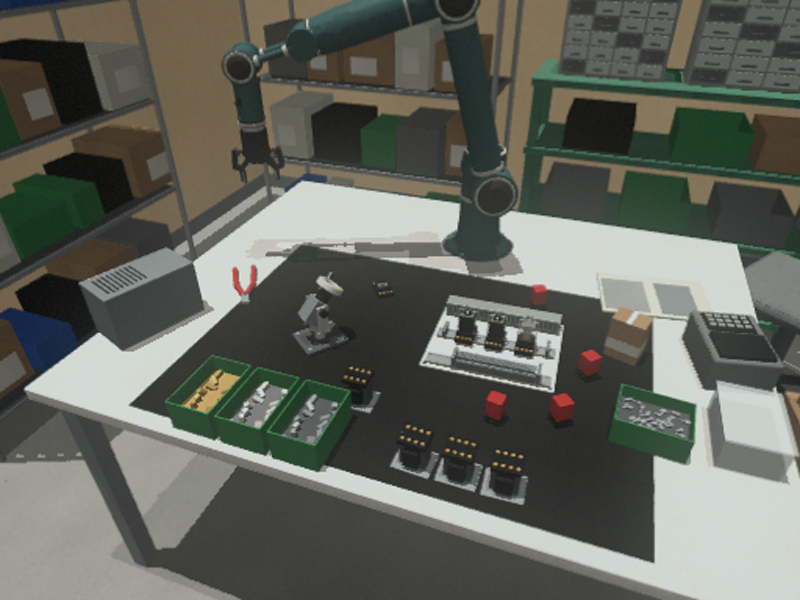

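View pics/t0b.png

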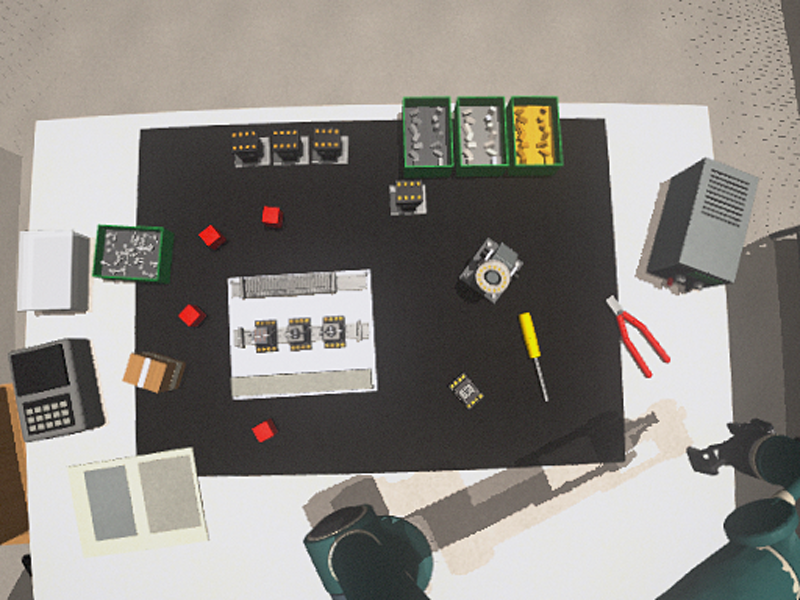

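The scene picture shows the panel at about (495,340) and the camera stand at (320,315). The top picture shows the panel at (300,333), with its units at (262,335), (299,333) and (333,331), and the ring light at (495,278). I'll enlarge both regions to identify the relay.

```bash
python3 - <<'E'
from h import *
a=load('s0')['frame'];b=load('t0')['frame']
A=cv2.resize(a[185:255,262:368],(800,528),interpolation=cv2.INTER_CUBIC)
f=lambda im:cv2.resize(im,None,fx=6,fy=6,interpolation=cv2.INTER_CUBIC)
B=cv2.resize(b[168:260,142:246],None,fx=5,fy=5,interpolation=cv2.INTER_CUBIC)
C=cv2.resize(b[148:198,288:340],None,fx=5,fy=5,interpolation=cv2.INTER_CUBIC)
cv2.imwrite('pics/c1.png',A[:,:,::-1])
o=np.zeros((460,800,3),np.uint8);o[:B.shape[0],:B.shape[1]]=B;o[:250,530:790]=C
D=cv2.resize(a[170:228,185:225],None,fx=3.4,fy=3.4,interpolation=cv2.INTER_CUBIC);o[255:255+D.shape[0],530:530+D.shape[1]]=D
cv2.imwrite('pics/c2.png',o[:,:,::-1])
E
```

```text
(no output)
```

View pics/c1.png

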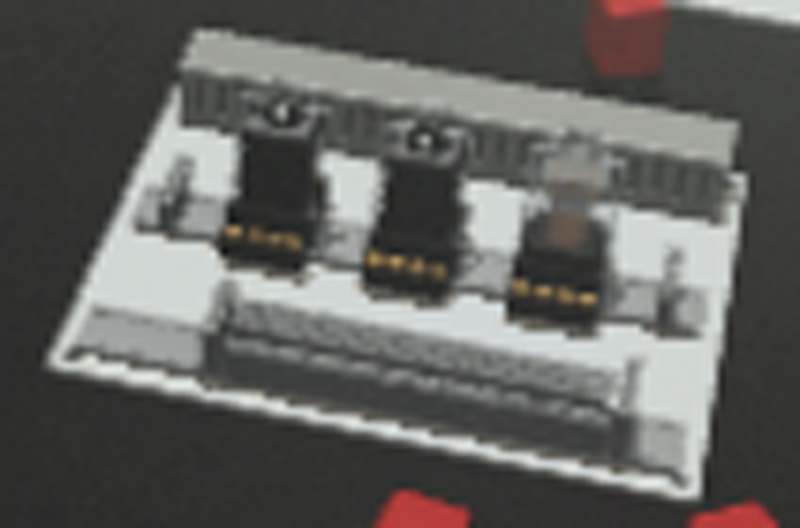

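View pics/c2.png

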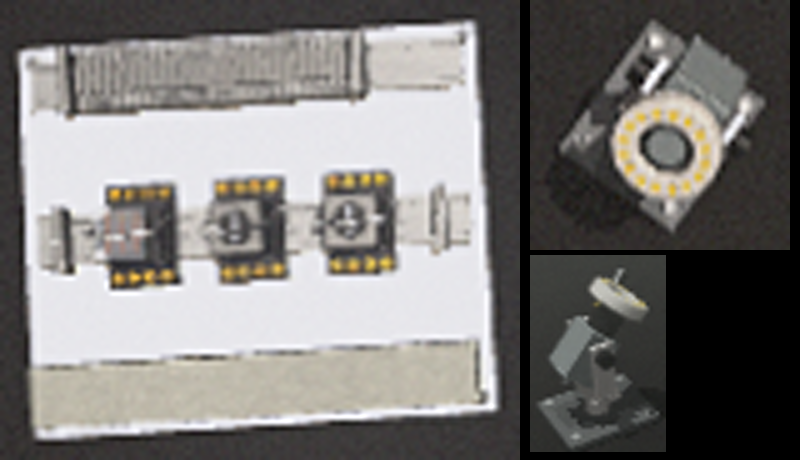

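The candidates in c2 are the left unit at (125,232), which has a pale cover with a reddish coil, and the units at (238,230) and (347,225), which are dark with round dials. In c1 the right-hand unit at (570,190) is see-through with the coil showing. So the relay is the left/+y one, socket2. The red cubes are look-alikes to leave alone.

Next I'll measure the panel and the lens.

```bash
python3 - <<'E'
from h import *
t=load('t0');s=load('s0')
f=t['frame'].astype(int);g=f.min(2)
# panel plate: lines on each side at z=3mm
m=np.zeros(g.shape,np.uint8);m[160:262,138:250]=(g[160:262,138:250]>95)
n,l,st,_=cv2.connectedComponentsWithStats(m);k=1+np.argmax(st[1:,4]);m=(l==k).astype(np.uint8)
m=cv2.morphologyEx(m,cv2.MORPH_CLOSE,np.ones((15,15)))
c=max(cv2.findContours(m,0,1)[0],key=len)[:,0]
P=np.array([plane(t,u,v,.003)[:2] for u,v in c])
hull=cv2.convexHull(P.astype(np.float32))
r=cv2.minAreaRect(hull);print('rect',r)
q=cv2.approxPolyDP(cv2.convexHull(c),4,True)[:,0];print(q.tolist(),[plane(t,u,v,.003).round(4).tolist() for u,v in q])
# gold terminals top: sockets z about .026
hsv=cv2.cvtColor(t['frame'],cv2.COLOR_RGB2HSV)
y=cv2.inRange(hsv,(12,110,100),(35,255,255))
n,l,st,ce=cv2.connectedComponentsWithStats(y)
for i in range(1,n):
  u,v=ce[i]
  if 150<u<240 and 190<v<240 : print('gold',ce[i].round(1),st[i,4],plane(t,u,v,.026).round(4))
vv,uu=np.nonzero(y[150:200,295:340]);print('led c',uu.mean()+295,vv.mean()+150,len(uu))
print('led ell',cv2.fitEllipse(np.c_[uu+295,vv+150].astype(np.float32)))
for nme,cc,(y0,y1,x0,x1),th in(('top',t,(150,198,295,340),130),('scene',s,(170,200,190,225),110)):
  gg=cc['frame'].astype(int).max(2);m=np.zeros(gg.shape,np.uint8);m[y0:y1,x0:x1]=gg[y0:y1,x0:x1]>th
  n,l,st,ce=cv2.connectedComponentsWithStats(m)
  for i in range(1,n):
    if st[i,4]>8:
      k=max(cv2.findContours((l==i).astype(np.uint8),0,1)[0],key=len)
      print(nme,ce[i].round(2),st[i],cv2.fitEllipse(k) if len(k)>5 else '')
T=cv2.resize(t['frame'][150:198,298:338],(400,480),interpolation=cv2.INTER_LANCZOS4);S=cv2.resize(s['frame'][172:226,186:222],(400,600),interpolation=cv2.INTER_LANCZOS4)
o=np.zeros((600,800,3),np.uint8);o[:480,:400]=T;o[:,400:]=S;cv2.imwrite('pics/c3.png',cv2.convertScaleAbs(o[:,:,::-1],alpha=1.3))
E
```

```text
rect ((0.5086385011672974, 0.17060083150863647), (0.27320340275764465, 0.32388484477996826), 1.8893678188323975)
[[236, 172], [240, 250], [149, 255], [146, 178]] [[0.649, 0.0168, 0.003], [0.3784, 0.0098, 0.003], [0.3689, 0.325, 0.003], [0.6368, 0.3331, 0.003]]
gold [208.2 204. ] 4 [0.5389 0.113  0.026 ]
gold [211.5 203.5] 4 [0.5403 0.1019 0.026 ]
gold [214.5 203.5] 4 [0.54   0.0917 0.026 ]
gold [217.8 203.4] 5 [0.54   0.0805 0.026 ]
gold [189.3 204.9] 12 [0.5375 0.1776 0.026 ]
gold [195.8 204.4] 5 [0.5386 0.1555 0.026 ]
gold [164.5 206.5] 4 [0.5343 0.2628 0.026 ]
gold [167.3 206.3] 3 [0.5346 0.253  0.026 ]
gold [171. 206.] 3 [0.5354 0.2404 0.026 ]
gold [174.3 206.3] 3 [0.534 0.229 0.026]
gold [218.8 220.2] 6 [0.483  0.0782 0.026 ]
gold [188.1 222.1] 8 [0.4792 0.1827 0.026 ]
gold [193.2 221.8] 4 [0.48   0.1652 0.026 ]
gold [197.2 221.6] 5 [0.4801 0.1518 0.026 ]
gold [210.5 220.5] 11 [0.4825 0.1064 0.026 ]
gold [215.5 220.5] 4 [0.4822 0.0895 0.026 ]
gold [168.3 223.2] 18 [0.4773 0.2505 0.026 ]
gold [175.  222.5] 6 [0.479  0.2275 0.026 ]
led c 315.1081081081081 178.1081081081081 37
led 
[... 419 characters left out ...]
97 171   5   6  11] ((300.0737609863281, 172.63040161132812), (3.213252067565918, 8.515084266662598), 39.45650100708008)
top [313.44 177.56] [312 175   5   6   9] ((314.6091003417969, 177.22596740722656), (4.375438213348389, 5.973268032073975), 113.35802459716797)
scene [209.57 181.34] [202 174  17  14 106] ((210.0060272216797, 180.9363555908203), (10.075514793395996, 15.062651634216309), 114.00967407226562)
scene [197.56 194.12] [191 188  13  12  84] ((197.51315307617188, 194.03988647460938), (7.301015377044678, 14.118612289428711), 37.3474235534668)
scene [204.9 196.3] [202 195   7   4  10] ((204.5493621826172, 196.53936767578125), (1.459918737411499, 6.782361030578613), 65.85523223876953)
```

View pics/c3.png

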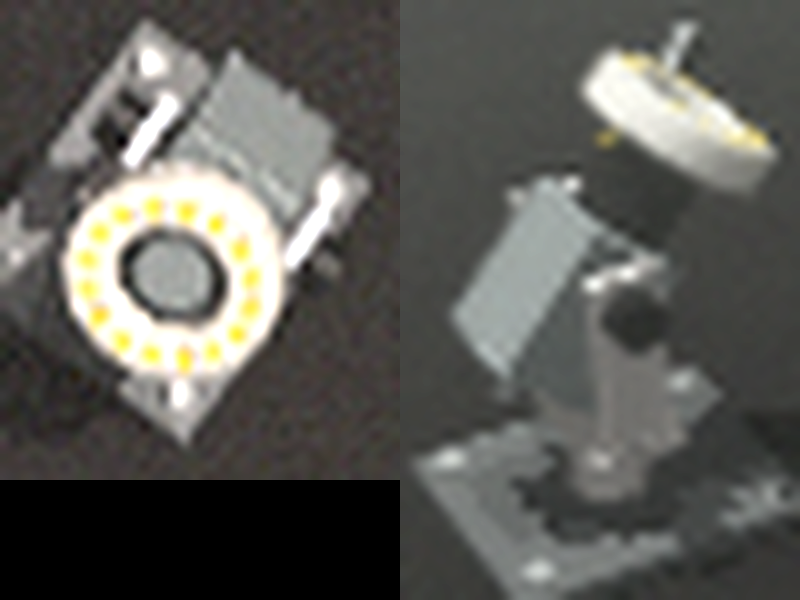

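The crop shows the ring light in the top view centred near crop (172,278), with LEDs all round it and foot corners at (145,20), (370,185) and (185,440). In the scene view it is almost edge-on, with silhouette corners at about (605,50), (583,90), (745,192) and (778,150). The screwdriver shaft lies behind it at (685,40).

I'll work out the lens axis and check the relay position, and ask the move tool for its usage.

```bash
python3 -m handwheel; python3 -m handwheel --help | head -40; python3 - <<'E'
from h import *
t=load('t0');s=load('s0')
T=lambda X,Y:(298+(X+.5)/10-.5,150+(Y+.5)/10-.5)
k=400/36;S=lambda X,Y:(186+(X+.5)/k-.5,172+(Y+.5)/k-.5)
# foot azimuth
a,b,c=[plane(t,*T(*p),.012) for p in((145,20),(370,185),(185,440))]
print('foot',a.round(4),b.round(4),c.round(4),np.linalg.norm(a-b),np.linalg.norm(c-b))
for d in(c-b,): print('az of 115 edge',np.degrees(np.arctan2(d[1],d[0])))
d=a-b;print('az of 100 edge',np.degrees(np.arctan2(d[1],d[0])))
L=np.array([(155,208),(187,211),(217,222),(241,246),(253,278),(250,305),(238,337),(213,352),(184,360),(150,352),(122,340),(99,316),(88,288),(88,258),(100,232),(122,215)],np.float32)
e=cv2.fitEllipse(L);print('led ellipse',e)
pc,g=tri(t,T(*e[0]),s,S(692,102));print('lens',pc.round(4),g)
# normal from interpretation planes: image axis dir -> plane containing the ray
def nplane(c,p,q):
    n=np.cross(ray(c,*p)[1],ray(c,*q)[1]);return n/np.linalg.norm(n)
az=np.arctan2(*(c-b)[[1,0]])
for nm,p,q in(('ringL',None,None),('bodyl',(545,180),(452,315)),('bodyr',(605,230),(505,380))):
    if p is None:
        v=np.array([163,97.5]);v/=np.linalg.norm(v);p=(692,102);q=(692-v[1]*60,102+v[0]*60)
    n=nplane(s,S(*p),S(*q))
    for da in(-3,0,3):
        A=az+np.radians(da);h=np.array([np.cos(A),np.sin(A),0])
        # axis = h sin t + z cos t, perpendicular to n
        print(nm,da,'tilt',np.degrees(np.arctan2(-n[2],n@h))%180)
# top: LED ellipse minor axis aspect
o,dv=ray(t,*T(*e[0]))
print('aspect angle',np.degrees(np.arccos(min(e[1])/max(e[1]))),'viewdir',-dv)
for tt in(27,31,35,39,41):
    l=np.array([np.cos(az)*np.sin(np.radians(tt)),np.sin(az)*np.sin(np.radians(tt)),np.cos(np.radians(tt))]);print(tt,np.degrees(np.arccos(l@-dv)))
# relay top
print('relay top',plane(t,142+125/5,168+232/5,.0875).round(4))
E
```

```text
foot [ 0.7134 -0.2517  0.012 ] [ 0.6531 -0.3288  0.012 ] [ 0.5653 -0.2593  0.012 ] 0.09787784084354921 0.11194627066312861
az of 115 edge 141.65467105949762
az of 100 edge 51.98184061637359
led ellipse ((170.369873046875, 282.43780517578125), (148.33657836914062, 172.30978393554688), 114.0282974243164)
lens [ 0.5845 -0.1589  0.1745] 0.134469864080191
ringL -3 tilt 35.43746808383537
ringL 0 tilt 36.95390802353191
ringL 3 tilt 38.666438181515986
bodyl -3 tilt 40.38248993166252
bodyl 0 tilt 42.04613521399082
bodyl 3 tilt 43.907861549472614
bodyr -3 tilt 39.01389014907136
bodyr 0 tilt 40.68659298065492
bodyr 3 tilt 42.56458033182116
aspect angle 30.585426351383468 viewdir [-0.10987507  0.18747205  0.97610537]
27 15.921021078602205
31 19.784721673865324
35 23.692232612095403
39 27.624942740535122
41 29.59760189400128
relay top [0.5061 0.24   0.0875]invalid input
invalid input: not JSON, or not a number
```

```bash
cat > m.py <<'E'
from h import *
t=load('t0');s=load('s0')
T=lambda X,Y:(298+(X+.5)/10-.5,150+(Y+.5)/10-.5)
k=400/36;S=lambda X,Y:(186+(X-400+.5)/k-.5,172+(Y+.5)/k-.5)
C=(170.4,282.4)
pc,g=tri(t,T(*C),s,S(692,102));print('lens',pc.round(4),g)
def nplane(c,p,q):
    n=np.cross(ray(c,*p)[1],ray(c,*q)[1]);return n/np.linalg.norm(n)
az=np.radians(141.8)
for nm,p,q in(('ring',None,None),('bodyl',(545,180),(452,315)),('bodyr',(605,230),(505,380))):
    if p is None:
        v=np.array([163,97.5]);v/=np.linalg.norm(v);p=(692,102);q=(692-v[1]*60,102+v[0]*60)
    n=nplane(s,S(*p),S(*q))
    for da in(-3,0,3):
        A=az+np.radians(da);h=np.array([np.cos(A),np.sin(A),0])
        x=np.degrees(np.arctan2(-n[2],n@h))%180;print(nm,da,'tilt',x.round(1))
for tt in(27,31,34,37,40):
    a=np.radians(tt);l=np.array([np.cos(az)*np.sin(a),np.sin(az)*np.sin(a),np.cos(a)])
    y=np.array([-np.sin(az),np.cos(az),0]);x=np.cross(y,l)
    back=pc-.05*l
    # predicted pixels for checks: body rear/front corners, stand axis location
    f=lambda c,P:proj(c,P)
    B=np.array([pc-l*d+x*.022*i+y*.022*j for d in(.050,.112) for i in(-1,1) for j in(-1,1)])
    tp=(f(t,B)-[298,150]+.5)*10-.5;sp=(f(s,B)-[186,172]+.5)*k-.5+[400,0]
    th=np.linspace(0,2*np.pi,60);q=pc+.034*(np.cos(th)[:,None]*x+np.sin(th)[:,None]*y)
    e=cv2.fitEllipse(((f(t,q)-[298,150]+.5)*10-.5).astype(np.float32))
    print(tt,'pivot81',(pc-.081*l).round(4),'ell',np.round(e[1],0),round(e[2],0),'\n top',tp.round().tolist(),'\n sc',sp.round().tolist())
E
python3 m.py
```

```text
lens [ 0.6045 -0.2293  0.153 ] 0.00026742999124922015
ring -3 tilt 36.9
ring 0 tilt 38.2
ring 3 tilt 39.7
bodyl -3 tilt 41.5
bodyl 0 tilt 42.9
bodyl 3 tilt 44.5
bodyr -3 tilt 40.2
bodyr 0 tilt 41.7
bodyr 3 tilt 43.3
27 pivot81 [ 0.6334 -0.2521  0.0809] ell [213. 222.] 105.0 
 top [[171.0, 149.0], [282.0, 231.0], [90.0, 254.0], [199.0, 335.0], [189.0, 108.0], [295.0, 186.0], [111.0, 209.0], [215.0, 286.0]] 
 sc [[615.0, 252.0], [562.0, 191.0], [723.0, 266.0], [668.0, 206.0], [554.0, 408.0], [503.0, 345.0], [662.0, 418.0], [609.0, 356.0]]
31 pivot81 [ 0.6373 -0.2551  0.0836] ell [209. 222.] 110.0 
 top [[177.0, 141.0], [288.0, 224.0], [97.0, 245.0], [206.0, 326.0], [202.0, 91.0], [308.0, 169.0], [125.0, 190.0], [230.0, 267.0]] 
 sc [[608.0, 246.0], [555.0, 186.0], [713.0, 268.0], [658.0, 208.0], [537.0, 401.0], [485.0, 338.0], [642.0, 419.0], [589.0, 357.0]]
34 pivot81 [ 0.6401 -0.2574  0.0859] ell [204. 222.] 113.0 
 top [[181.0, 136.0], [293.0, 219.0], [102.0, 238.0], [211.0, 318.0], [212.0, 78.0], [319.0, 157.0], [136.0, 176.0], [240.0, 253.0]] 
 sc [[603.0, 242.0], [550.0, 182.0], [705.0, 269.0], [651.0, 210.0], [524.0, 396.0], [473.0, 333.0], [627.0, 420.0], [574.0, 357.0]]
37 pivot81 [ 0.6429 -0.2595  0.0883] ell [200. 222.] 115.0 
 top [[185.0, 131.0], [297.0, 214.0], [107.0, 230.0], [217.0, 311.0], [222.0, 66.0], [329.0, 145.0], [147.0, 162.0], [251.0, 239.0]] 
 sc [[599.0, 237.0], [545.0, 177.0], [698.0, 270.0], [644.0, 211.0], [512.0, 389.0], [461.0, 326.0], [612.0, 419.0], [560.0, 356.0]]
40 pivot81 [ 0.6455 -0.2615  0.091 ] ell [195. 222.] 116.0 
 top [[189.0, 127.0], [301.0, 209.0], [113.0, 223.0], [222.0, 304.0], [231.0, 55.0], [339.0, 134.0], [157.0, 148.0], [262.0, 226.0]] 
 sc [[594.0, 232.0], [541.0, 172.0], [691.0, 271.0], [636.0, 211.0], [500.0, 382.0], [449.0, 319.0], [597.0, 417.0], [545.0, 355.0]]
```

```bash
cat > m2.py <<'E'
exec(open('m.py').read().split('C=(')[0])
az=np.radians(141.8);a=np.radians(39.5)
l=np.array([np.cos(az)*np.sin(a),np.sin(az)*np.sin(a),np.cos(a)]);y=np.array([-np.sin(az),np.cos(az),0]);x=np.cross(y,l)
o,d=ray(t,*T(170.4,282.4));th=np.linspace(0,2*np.pi,72)
im=cv2.imread('pics/c3.png')[:480]
panels=[]
for z in(.153,.158,.163,.168):
    pc=o+d*(z-o[2])/d[2];I=im[:, 400:].copy();I=I[:300]
    for r,b,col in((.034,0,(0,0,255)),(.034,.016,(0,255,0)),(.0264,0,(255,0,255))):
        q=pc-b*l+r*(np.cos(th)[:,None]*x+np.sin(th)[:,None]*y)
        P=(proj(s,q)-[186,172]+.5)*k-.5;cv2.polylines(I,[P.round().astype(int)],True,col,1)
        print(z,r,b,P.min(0).round()+[400,0],P.max(0).round()+[400,0])
    panels.append(I)
cv2.imwrite('pics/c4.png',np.vstack([np.hstack(panels[:2]),np.hstack(panels[2:])]))
E
python3 m2.py
```

```text
0.153 0.034 0 [605.  47.] [776. 157.]
0.153 0.034 0.016 [581.  86.] [752. 196.]
0.153 0.0264 0 [625.  60.] [757. 145.]
0.158 0.034 0 [607.  35.] [778. 144.]
0.158 0.034 0.016 [583.  73.] [754. 183.]
0.158 0.0264 0 [627.  47.] [759. 132.]
0.163 0.034 0 [609.  22.] [781. 132.]
0.163 0.034 0.016 [585.  61.] [756. 171.]
0.163 0.0264 0 [629.  34.] [762. 119.]
0.168 0.034 0 [612.   9.] [783. 119.]
0.168 0.034 0.016 [587.  48.] [759. 158.]
0.168 0.0264 0 [631.  22.] [764. 107.]
```

View pics/c4.png

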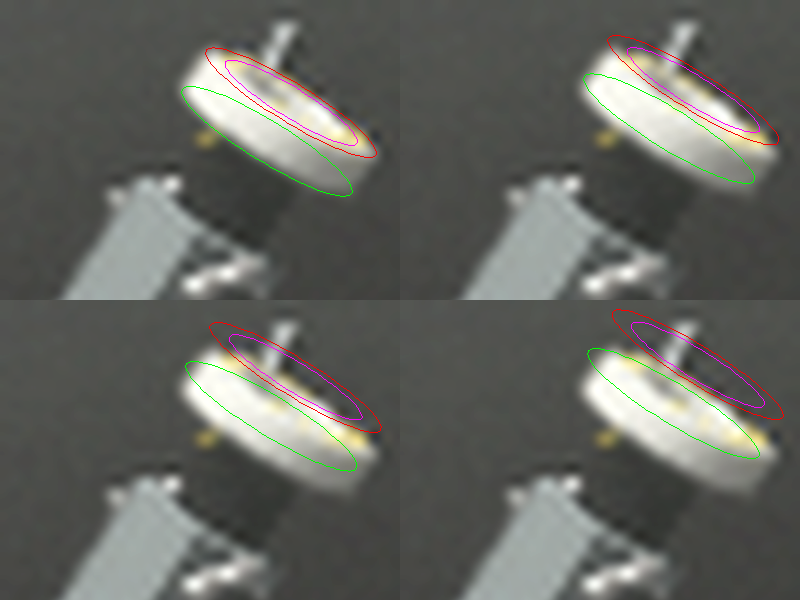

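```bash
python3 -m handwheel '[{"offset":[0,0,0],"roll":[0,0,0]}]'; python3 -m handwheel '[{"offset":[0,0,0],"roll":9}]'
```

```text
invalid input at $[0]: expected keys offset, roll, fingers
invalid input at $[0]: expected keys offset, roll, fingers
```

At z = 0.153 (first panel) the front and back circles sit on the ring, with silhouette x 581 to 776. That puts the lens at about (0.6045, -0.229, 0.153), tilted about 39° at azimuth 142°. The move tool has no tilt key, so before touching anything I'll test in free air what happens to the tool's tilt at the edge of reach.

```bash
cat >> h.py <<'E'
def st():
    s=state();r=R.from_rotvec(s['orientation']);M=r.as_matrix();z=M[:,2];y=M[:,1]
    print('t',round(s['time'],2),'p',s['position'].round(4),'q',s['qpos'].round(3),'F',s['contact_force'].round(1),'op',round(s['opening'],4),'ff',round(s['finger_force'],1))
    print(' tool y az',np.degrees(np.arctan2(y[1],y[0])).round(2),'yz',y[2].round(3),'xz',M[2,0].round(3),'z',z.round(4),'tilt',np.degrees(np.arccos(-z[2])).round(2),'az',np.degrees(np.arctan2(z[1],z[0])).round(1))
    return s,M
E
python3 -m handwheel '[{"offset":[0,0,-40],"roll":0,"fingers":0},{"offset":[0,0,-40],"roll":0,"fingers":0},{"offset":[0,0,-40],"roll":0,"fingers":0},{"offset":[0,0,-40],"roll":0,"fingers":0},{"offset":[0,40,0],"roll":0,"fingers":0},{"offset":[0,40,0],"roll":0,"fingers":0},{"offset":[0,40,0],"roll":0,"fingers":0},{"offset":[0,40,0],"roll":0,"fingers":0},{"offset":[0,40,0],"roll":0,"fingers":0},{"offset":[0,40,0],"roll":0,"fingers":0}]'; python3 -c "
from h import *;st()"
python3 -m handwheel '[{"offset":[0,40,0],"roll":0,"fingers":0},{"offset":[0,40,0],"roll":0,"fingers":0},{"offset":[0,40,0],"roll":0,"fingers":0},{"offset":[0,40,0],"roll":0,"fingers":0}]';python3 -c "
from h import *;st()"
```

```text
time: 0.93
position: [0.3887, -0.8262, 0.3903]
orientation: [-3.065, -0.685, 0.0]
contact_force: [-0.1, -1.0, 0.4]
opening: 0.0001
finger_force: 0.0
t 0.93 p [ 0.3887 -0.8262  0.3903] q [-1.158  0.78   0.57   0.     1.792 -0.027] F [-0.1 -1.   0.4] op 0.0001 ff 0.0
 tool y az -64.8 yz -0.001 xz 0.0 z [-3.e-04  8.e-04 -1.e+00] tilt 0.05 az 111.7
time: 1.27
position: [0.4207, -0.8942, 0.3486]
orientation: [3.01, 0.673, 0.02]
contact_force: [-0.1, 0.1, 0.5]
opening: 0.0001
finger_force: 0.0
t 1.27 p [ 0.4207 -0.8942  0.3486] q [-1.157  0.973  0.317  0.002  1.793 -0.025] F [-0.1  0.1  0.5] op 0.0001 ff 0.0
 tool y az -64.8 yz 0.058 xz 0.0 z [ 0.0252 -0.0528 -0.9983] tilt 3.35 az -64.5
```

Pushing past reach does tilt the tool outward. I'll continue, then back off to see whether the tilt stays.

```bash
python3 -m handwheel '[{"offset":[0,40,-20],"roll":0,"fingers":0},{"offset":[0,40,-20],"roll":0,"fingers":0},{"offset":[0,40,-20],"roll":0,"fingers":0},{"offset":[0,40,-20],"roll":0,"fingers":0}]' >/dev/null;python3 -c "
from h import *;st()"
python3 -m handwheel '[{"offset":[0,-40,0],"roll":0,"fingers":0},{"offset":[0,-40,0],"roll":0,"fingers":0},{"offset":[0,-40,0],"roll":0,"fingers":0},{"offset":[0,-40,0],"roll":0,"fingers":0}]'>/dev/null;python3 -c "
from h import *;st()"
```

```text
t 1.6 p [ 0.4312 -0.9165  0.397 ] q [-1.157  0.932  0.311  0.005  1.711 -0.025] F [ 0.  -0.3 -0.6] op 0.0002 ff 0.0
 tool y az -64.8 yz 0.188 xz -0.0 z [ 0.0798 -0.1698 -0.9822] tilt 10.81 az -64.8
t 1.93 p [ 0.376  -0.7996  0.3748] q [-1.162  0.514  1.022  0.006  1.416 -0.031] F [ 1.5 -0.2  1.1] op -0.0002 ff 0.0
 tool y az -64.8 yz 0.189 xz -0.0 z [ 0.0804 -0.1714 -0.9819] tilt 10.91 az -64.9
```

The tilt persists and builds about 2° per row at the outer limit, so the camera pose can be reached that way. Pushing in at the inner limit should undo it. I'll level the tool again for the clip and the grasp.

```bash
python3 -m handwheel '[{"offset":[0,-40,0],"roll":0,"fingers":0},{"offset":[0,-40,0],"roll":0,"fingers":0},{"offset":[0,-40,0],"roll":0,"fingers":0},{"offset":[0,-40,0],"roll":0,"fingers":0},{"offset":[0,-40,0],"roll":0,"fingers":0},{"offset":[0,-40,0],"roll":0,"fingers":0},{"offset":[0,-40,0],"roll":0,"fingers":0},{"offset":[0,-40,0],"roll":0,"fingers":0},{"offset":[0,-40,0],"roll":0,"fingers":0},{"offset":[0,-40,0],"roll":0,"fingers":0}]' >/dev/null;python3 -c "
from h import *;st()"
python3 -m handwheel '[{"offset":[0,-40,0],"roll":0,"fingers":0},{"offset":[0,-40,0],"roll":0,"fingers":0}]' >/dev/null;python3 -c "
from h import *;st()"
```

```text
t 2.77 p [ 0.2086 -0.4438  0.3014] q [-1.19  -0.263  2.015  0.011  1.199 -0.062] F [-1.2  0.4  0.8] op 0.0 ff 0.0
 tool y az -64.79 yz 0.19 xz -0.001 z [ 0.0804 -0.172  -0.9818] tilt 10.95 az -65.0
t 2.93 p [ 0.1752 -0.3727  0.2864] q [-1.203 -0.432  2.158  0.014  1.225 -0.076] F [-0.4 -0.4  1.2] op 0.0001 ff 0.0
 tool y az -64.79 yz 0.19 xz -0.001 z [ 0.0803 -0.1721 -0.9818] tilt 10.95 az -65.0
```

```bash
python3 -m handwheel '[{"offset":[0,-40,0],"roll":0,"fingers":0},{"offset":[0,-40,0],"roll":0,"fingers":0},{"offset":[0,-30,0],"roll":0,"fingers":0}]' >/dev/null;python3 -c "
from h import *;st()"
python3 -m handwheel '[{"offset":[0,-20,0],"roll":0,"fingers":0},{"offset":[0,-20,0],"roll":0,"fingers":0}]' >/dev/null;python3 -c "
from h import *;st()"
```

```text
t 3.18 p [ 0.1288 -0.274   0.2653] q [-1.235 -0.698  2.332  0.02   1.319 -0.108] F [ 0.5 -0.6  0.1] op 0.0003 ff 0.0
 tool y az -64.78 yz 0.189 xz -0.001 z [ 0.0797 -0.1712 -0.982 ] tilt 10.88 az -65.0
t 3.35 p [ 0.1125 -0.2396  0.2586] q [-1.256 -0.806  2.386  0.023  1.371 -0.128] F [-0.8 -0.9 -0.2] op 0.0 ff 0.0
 tool y az -64.78 yz 0.191 xz -0.001 z [ 0.0802 -0.1732 -0.9816] tilt 11.01 az -65.1
```

```bash
python3 -m handwheel '[{"offset":[0,-20,0],"roll":0,"fingers":0},{"offset":[0,-20,0],"roll":0,"fingers":0},{"offset":[0,-20,0],"roll":0,"fingers":0}]' >/dev/null;python3 -c "
from h import *;st()"
python3 -m handwheel '[{"offset":[0,-20,0],"roll":0,"fingers":0},{"offset":[0,-20,0],"roll":0,"fingers":0}]' >/dev/null;python3 -c "
from h import *;st()"
```

```text
t 3.6 p [ 0.0904 -0.1927  0.2466] q [-1.297 -0.945  2.448  0.029  1.466 -0.167] F [-2.1  7.2  0.5] op -0.0001 ff 0.0
 tool y az -64.79 yz 0.175 xz -0.0 z [ 0.0745 -0.1585 -0.9845] tilt 10.09 az -64.8
t 3.77 p [ 0.0867 -0.1853  0.2415] q [-1.297 -0.945  2.454  0.024  1.484 -0.165] F [-0.3 -0.4 -0. ] op 0.0002 ff 0.0
 tool y az -64.83 yz 0.15 xz -0.0 z [ 0.0634 -0.1361 -0.9887] tilt 8.64 az -65.0
```

```bash
python3 -m handwheel '[{"offset":[0,20,0],"roll":0,"fingers":0},{"offset":[0,40,10],"roll":0,"fingers":0},{"offset":[0,40,20],"roll":0,"fingers":0},{"offset":[0,40,40],"roll":0,"fingers":0},{"offset":[0,30,40],"roll":0,"fingers":0},{"offset":[0,0,40],"roll":0,"fingers":0}]' >/dev/null;python3 -c "
from h import *;st()"
python3 -m handwheel '[{"offset":[0,-40,0],"roll":0,"fingers":0},{"offset":[0,-20,0],"roll":0,"fingers":0}]' >/dev/null;python3 -c "
from h import *;st()"
```

```text
t 4.27 p [ 0.1625 -0.3461  0.1383] q [-1.208 -0.369  2.391  0.014  0.955 -0.085] F [-0.1 -1.  -0.3] op 0.0001 ff 0.0
 tool y az -64.75 yz 0.164 xz -0.001 z [ 0.069  -0.1492 -0.9864] tilt 9.46 az -65.2
t 4.43 p [ 0.132  -0.2795  0.1176] q [-1.226 -0.515  2.511  0.016  1.016 -0.104] F [-0.4  0.9  0.4] op -0.0 ff 0.0
 tool y az -64.76 yz 0.129 xz 0.002 z [ 0.0566 -0.116  -0.9916] tilt 7.42 az -64.0
```

```bash
python3 -m handwheel '[{"offset":[0,-30,0],"roll":0,"fingers":0},{"offset":[0,-30,0],"roll":0,"fingers":0},{"offset":[0,0,0],"roll":0,"fingers":0}]' >/dev/null;python3 -c "
from h import *;st()"
python3 -m handwheel '[{"offset":[0,-30,0],"roll":0,"fingers":0},{"offset":[0,-30,0],"roll":0,"fingers":0},{"offset":[0,0,0],"roll":0,"fingers":0}]' >/dev/null;python3 -c "
from h import *;st()"
```

```text
t 4.68 p [ 0.113  -0.2412  0.1291] q [-1.247 -0.686  2.568  0.018  1.114 -0.123] F [-0.4 -0.9 -0.3] op 0.0002 ff 0.0
 tool y az -64.79 yz 0.145 xz -0.001 z [ 0.0609 -0.132  -0.9894] tilt 8.36 az -65.2
t 4.93 p [ 0.0982 -0.21    0.1511] q [-1.263 -0.798  2.567  0.015  1.252 -0.136] F [ 0.1 -1.5  0.7] op 0.0003 ff 0.0
 tool y az -64.79 yz 0.12 xz -0.001 z [ 0.0501 -0.1095 -0.9927] tilt 6.92 az -65.4
```

```bash
python3 -m handwheel '[{"offset":[0,-25,30],"roll":0,"fingers":0},{"offset":[0,-25,30],"roll":0,"fingers":0},{"offset":[0,-25,20],"roll":0,"fingers":0},{"offset":[0,-25,20],"roll":0,"fingers":0},{"offset":[0,0,0],"roll":0,"fingers":0}]' >/dev/null;python3 -c "
from h import *;st()"
```

```text
t 5.35 p [ 0.0929 -0.1984  0.1316] q [-1.253 -0.718  2.57   0.004  1.259 -0.124] F [ 0.5 -0.2  0.1] op -0.0003 ff 0.0
 tool y az -64.78 yz 0.031 xz 0.0 z [ 0.0134 -0.0282 -0.9995] tilt 1.79 az -64.5
```

```bash
python3 -m handwheel '[{"offset":[0,-25,20],"roll":0,"fingers":0},{"offset":[0,-8,7],"roll":0,"fingers":0},{"offset":[0,0,0],"roll":0,"fingers":0}]' >/dev/null;python3 -c "
from h import *;st()"
```

```text
t 5.6 p [ 0.0896 -0.1916  0.131 ] q [-1.254e+00 -7.160e-01  2.570e+00  1.000e-03  1.280e+00 -1.230e-01] F [ 0.4 -0.3 -0.8] op 0.0001 ff 0.0
 tool y az -64.8 yz 0.008 xz 0.0 z [ 0.0038 -0.0075 -1.    ] tilt 0.48 az -63.0
```

```bash
python3 -m handwheel '[{"offset":[0,-10,8],"roll":0,"fingers":0},{"offset":[0,40,-20],"roll":0,"fingers":0},{"offset":[0,40,-30],"roll":0,"fingers":0},{"offset":[0,40,-30],"roll":0,"fingers":0},{"offset":[0,40,-30],"roll":0,"fingers":0},{"offset":[0,40,-30],"roll":0,"fingers":0},{"offset":[35,0,0],"roll":5.85,"fingers":0},{"offset":[35,0,0],"roll":5.85,"fingers":0},{"offset":[35,0,0],"roll":5.85,"fingers":0},{"offset":[35,0,0],"roll":5.85,"fingers":0},{"offset":[40,0,0],"roll":0,"fingers":0},{"offset":[30,-25,0],"roll":0,"fingers":0},{"offset":[20,-35,0],"roll":0,"fingers":0},{"offset":[0,-40,0],"roll":0,"fingers":0},{"offset":[0,-40,0],"roll":0,"fingers":0},{"offset":[0,-40,0],"roll":0,"fingers":0},{"offset":[0,-40,0],"roll":0,"fingers":0}]' >/dev/null;python3 -c "
from h import *
s,M=st();print(M.T@(np.array([.506,.2455,.0875])-s['position']))"
```

```text
t 7.02 p [ 0.3704 -0.0796  0.2497] q [-2.770e-01 -3.420e-01  2.154e+00 -1.000e-03  1.328e+00  1.251e+00] F [1.5 1.  0.4] op -0.0003 ff 0.0
 tool y az -87.54 yz 0.001 xz 0.001 z [ 9.e-04 -1.e-03 -1.e+00] tilt 0.08 az -46.1
[ 0.14922883 -0.31918152  0.16199977]
```

```bash
python3 -m handwheel '[{"offset":[14,-40,0],"roll":0.7,"fingers":0},{"offset":[14,-40,0],"roll":0,"fingers":0},{"offset":[14,-40,0],"roll":0,"fingers":0},{"offset":[14,-40,0],"roll":0,"fingers":0},{"offset":[14,-40,0],"roll":0,"fingers":0},{"offset":[14,-40,0],"roll":0,"fingers":0},{"offset":[14,-40,0],"roll":0,"fingers":0},{"offset":[14,-39,0],"roll":0,"fingers":0},{"offset":[0,0,38],"roll":0,"fingers":0},{"offset":[0,0,38],"roll":0,"fingers":0},{"offset":[0,0,38],"roll":0,"fingers":0},{"offset":[0,0,20],"roll":0,"fingers":0},{"offset":[0,0,0],"roll":0,"fingers":0}]' >/dev/null;python3 -c "
from h import *
s,M=st();print(M.T@(np.array([.506,.2455,.0875])-s['position']))
a=grab('scene','s1');b=grab('top','t1')
A=cv2.resize(a['frame'][180:240,310:375],(400,369),interpolation=cv2.INTER_CUBIC);B=cv2.resize(b['frame'][190:250,140:205],(400,369),interpolation=cv2.INTER_CUBIC)
cv2.imwrite('pics/c5.png',np.hstack([A,B])[:,:,::-1])"
```

```text
t 8.1 p [0.4662 0.2344 0.1093] q [ 4.190e-01  9.400e-02  2.042e+00 -2.000e-03  1.017e+00  1.959e+00] F [-1.5 -0.2 -0.1] op -0.0003 ff 0.0
 tool y az -88.18 yz 0.006 xz -0.01 z [-0.0099 -0.006  -0.9999] tilt 0.66 az -148.8
[ 0.04030335 -0.00992473  0.02131062]
```

View pics/c5.png

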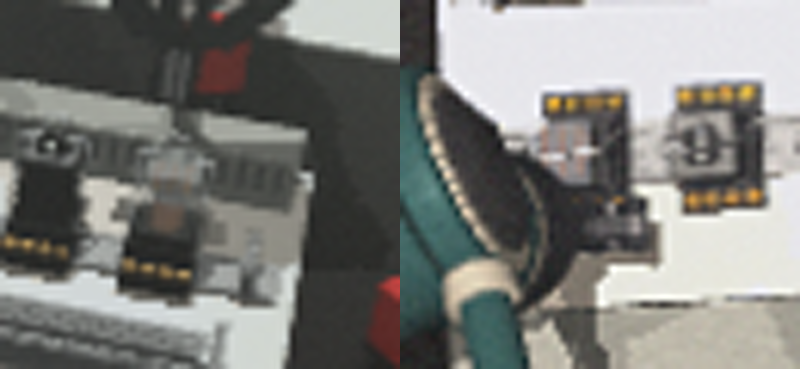

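The picture shows the shut fingers beside the relay on the duct side, at right crop (615,220), with the relay's pale top at about (570,152) and the fingers at (180,85) in the left crop. I'll check the relay's projected top against the image before pushing.

```bash
python3 -c "
from h import *
t=load('t1');s=load('s1');k=400/65
ex=np.array([.9995,.031,0]);ey=np.array([-.031,.9995,0])
for nm,z,hx,hy in(('relaytop',.0875,.0175,.0175),('relaybot',.0345,.0175,.0175),('socktop',.0345,.022,.019)):
  c=np.array([.5063,.2456,z]);P=np.array([c+ex*hx*i+ey*hy*j for i,j in((1,1),(1,-1),(-1,-1),(-1,1))])
  print(nm,'top',((proj(t,P)-[140,190]+.5)*k-.5+[400,0]).round().tolist(),'sc',((proj(s,P)-[310,180]+.5)*k-.5).round().tolist())
st0=state();print('tcp',((proj(t,st0['position'])-[140,190]+.5)*k-.5+[400,0]),((proj(s,st0['position'])-[310,180]+.5)*k-.5))
st()
"
```

```text
relaytop top [[524.0, 121.0], [590.0, 117.0], [593.0, 184.0], [526.0, 188.0]] sc [[201.0, 179.0], [143.0, 169.0], [151.0, 137.0], [208.0, 147.0]]
relaybot top [[548.0, 124.0], [611.0, 120.0], [614.0, 184.0], [551.0, 187.0]] sc [[189.0, 248.0], [133.0, 237.0], [141.0, 205.0], [197.0, 215.0]]
socktop top [[545.0, 116.0], [614.0, 112.0], [617.0, 192.0], [549.0, 196.0]] sc [[191.0, 253.0], [129.0, 241.0], [140.0, 200.0], [200.0, 211.0]]
tcp [[564.54107848 221.61411218]] [[175.54812459  86.91440046]]
t 8.2 p [0.4705 0.2361 0.115 ] q [ 4.190e-01  8.900e-02  2.036e+00 -2.000e-03  1.018e+00  1.959e+00] F [-0.5  0.2  0.8] op -0.0002 ff 0.0
 tool y az -88.21 yz 0.002 xz -0.001 z [-0.001 -0.002 -1.   ] tilt 0.13 az -115.8
```

The projected top corners match the pale unit in both views, so the relay at (0.506, 0.2455) is confirmed. Now I'll line up and swing the clip along its arc.

```bash
python3 -m handwheel '[{"offset":[0,-9,8],"roll":0,"fingers":0},{"offset":[0,0,9],"roll":0,"fingers":0},{"offset":[0,0,0],"roll":0,"fingers":0}]' >/dev/null;python3 -c "
from h import *
s,M=st();print(M.T@(np.array([.5063,.2456,.0875])-s['position']))"
python3 -m handwheel '[{"offset":[14,0,0],"roll":0,"fingers":0},{"offset":[14,0,0],"roll":0,"fingers":0},{"offset":[13,0,0],"roll":0,"fingers":0},{"offset":[15,0,4],"roll":0,"fingers":0},{"offset":[0,0,0],"roll":0,"fingers":0}]' >/dev/null;python3 -c "
from h import *
s,M=st();print(M.T@(np.array([.5063,.2456,.0875])-s['position']))"
```

```text
t 8.45 p [0.4709 0.2458 0.0984] q [ 4.350e-01  1.160e-01  2.041e+00 -2.000e-03  9.840e-01  1.975e+00] F [ 0.6 -1.4 -0.2] op 0.0 ff 0.0
 tool y az -88.18 yz 0.001 xz 0.002 z [ 1.6e-03 -8.0e-04 -1.0e+00] tilt 0.1 az -26.4
[0.0353844  0.00132197 0.01100191]
t 8.87 p [0.5295 0.2474 0.0954] q [ 0.396  0.213  1.933 -0.002  0.992  1.937] F [0.7 0.2 0.6] op -0.0005 ff 0.0
 tool y az -88.24 yz 0.0 xz 0.004 z [ 4.2e-03 -2.0e-04 -1.0e+00] tilt 0.24 az -2.5
[-0.02326229  0.00107086  0.00784   ]
```

```bash
python3 -m handwheel '[{"offset":[13,0,8],"roll":0,"fingers":0},{"offset":[12,0,10],"roll":0,"fingers":0},{"offset":[8,0,9],"roll":0,"fingers":0},{"offset":[6,0,8],"roll":0,"fingers":0},{"offset":[4,0,7],"roll":0,"fingers":0},{"offset":[0,0,0],"roll":0,"fingers":0}]' >/dev/null;python3 -c "
from h import *
s,M=st();print(M.T@(np.array([.5063,.2456,.0875])-s['position']))"
python3 -m handwheel '[{"offset":[0,0,-30],"roll":0,"fingers":0.5},{"offset":[0,0,-40],"roll":0,"fingers":0.7},{"offset":[0,0,-20],"roll":0,"fingers":0.7},{"offset":[-34,0,0],"roll":0,"fingers":0.7},{"offset":[-33,0,0],"roll":0,"fingers":0.7},{"offset":[0,0,0],"roll":0,"fingers":0.7},{"offset":[0,0,0],"roll":0,"fingers":0.7}]' >/dev/null;python3 -c "
from h import *
s,M=st();print(M.T@(np.array([.5063,.2456,.0875])-s['position']))
a=grab('scene','s2');b=grab('top','t2')
A=cv2.resize(a['frame'][180:240,310:375],(400,369),interpolation=cv2.INTER_CUBIC);B=cv2.resize(b['frame'][190:250,140:205],(400,369),interpolation=cv2.INTER_CUBIC)
cv2.imwrite('pics/c6.png',np.hstack([A,B])[:,:,::-1])"
```

```text
t 9.37 p [0.5687 0.2478 0.0507] q [ 0.372  0.331  1.877 -0.002  0.937  1.912] F [-0.   0.4 -0.1] op 0.0 ff 0.0
 tool y az -88.22 yz 0.002 xz -0.002 z [-0.0018 -0.0022 -1.    ] tilt 0.16 az -129.0
[-0.06253223  0.00035959 -0.03672024]
t 9.95 p [0.5002 0.246  0.1422] q [ 0.413  0.117  1.949 -0.002  1.076  1.952] F [-0.1  1.2  0.3] op 0.0598 ff 0.0
 tool y az -88.14 yz 0.002 xz -0.0 z [-3.0e-04 -1.6e-03 -1.0e+00] tilt 0.1 az -100.6
[0.0061164  0.00054346 0.05471874]
```

View pics/c6.png

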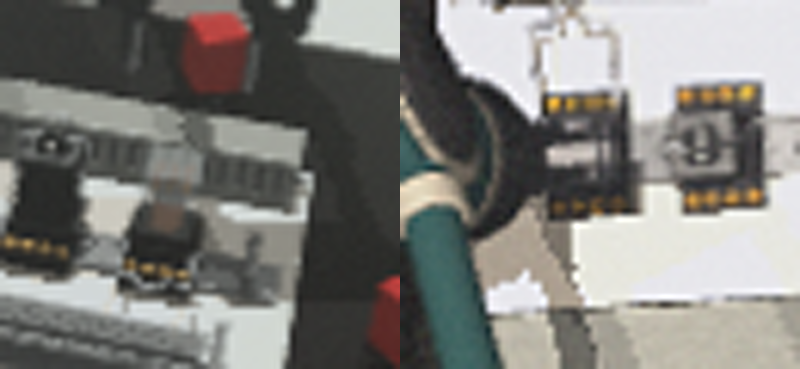

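The clip now lies back on the far side, with its legs at right crop (540-615,10-85). The relay has no wire over it and the fingers stand at either side of it. Now I'll go down and grip.

```bash
python3 -m handwheel '[{"offset":[6,0.5,0],"roll":0,"fingers":0.7},{"offset":[0,0,25],"roll":0,"fingers":0.7},{"offset":[0,0,30],"roll":0,"fingers":0.7},{"offset":[0,0,25],"roll":0,"fingers":0.7},{"offset":[0,0,14],"roll":0,"fingers":0.7},{"offset":[0,0,0],"roll":0,"fingers":0.7}]' >/dev/null;python3 -c "
from h import *
s,M=st();print(M.T@(np.array([.5063,.2456,.0345])-s['position']))"
python3 -m handwheel '[{"offset":[0,0,0],"roll":0,"fingers":0},{"offset":[0,0,0],"roll":0,"fingers":0},{"offset":[0,0,0],"roll":0,"fingers":0},{"offset":[0,0,0],"roll":0,"fingers":0},{"offset":[0,0,0],"roll":0,"fingers":0}]' 45;python3 -c "
from h import *
s,M=st();print(M.T@(np.array([.5063,.2456,.0345])-s['position']))"
```

```text
t 10.55 p [0.5072 0.2447 0.0444] q [ 4.060e-01  2.460e-01  2.003e+00 -2.000e-03  8.990e-01  1.947e+00] F [-1.  -0.2 -1.2] op 0.0596 ff 0.0
 tool y az -88.24 yz 0.004 xz -0.005 z [-0.0051 -0.0037 -1.    ] tilt 0.36 az -144.0
[-0.00083965 -0.00092256  0.00991449]
time: 10.97
position: [0.5104, 0.2461, 0.0498]
orientation: [3.141, 0.049, 0.007]
contact_force: [2.7, -2.0, -1.0]
opening: 0.0345
finger_force: 45.3
t 10.97 p [0.5104 0.2461 0.0498] q [ 0.407  0.239  2.    -0.003  0.899  1.948] F [ 2.7 -2.  -1. ] op 0.0345 ff 45.3
 tool y az -88.2 yz 0.0 xz 0.004 z [ 4.5e-03 -3.0e-04 -1.0e+00] tilt 0.26 az -4.2
[-0.0041657   0.00040039  0.01531191]
```

```bash
python3 -m handwheel '[{"offset":[0,0,-5],"roll":0,"fingers":0},{"offset":[0,0,-8],"roll":0,"fingers":0},{"offset":[0,0,-10],"roll":0,"fingers":0},{"offset":[0,0,-15],"roll":0,"fingers":0},{"offset":[0,0,-30],"roll":0,"fingers":0},{"offset":[0,0,-40],"roll":0,"fingers":0},{"offset":[0,0,-40],"roll":0,"fingers":0},{"offset":[0,0,-40],"roll":0,"fingers":0},{"offset":[0,0,0],"roll":0,"fingers":0},{"offset":[0,0,0],"roll":0,"fingers":0}]';python3 -c "
from h import *
st();st()
a=grab('scene','s3');b=grab('top','t3')
p=state()['position'];u=proj(a,p)[0].astype(int);print(u)
A=cv2.resize(a['frame'][u[1]-35:u[1]+35,u[0]-35:u[0]+35],(400,400),interpolation=cv2.INTER_CUBIC)
B=cv2.resize(b['frame'][180:250,140:210],(400,400),interpolation=cv2.INTER_CUBIC)
cv2.imwrite('pics/c7.png',np.hstack([A,B])[:,:,::-1])"
```

```text
time: 11.8
position: [0.5102, 0.2475, 0.2419]
orientation: [-3.138, -0.049, -0.013]
contact_force: [0.0, -0.3, -1.5]
opening: 0.035
finger_force: 46.6
t 11.8 p [0.5102 0.2475 0.2419] q [ 4.080e-01  4.800e-02  1.832e+00 -1.000e-03  1.253e+00  1.947e+00] F [ 0.  -0.3 -1.5] op 0.035 ff 46.6
 tool y az -88.19 yz -0.003 xz 0.008 z [ 0.0083  0.0029 -1.    ] tilt 0.5 az 19.4
t 11.8 p [0.5102 0.2475 0.2419] q [ 4.080e-01  4.800e-02  1.832e+00 -1.000e-03  1.253e+00  1.947e+00] F [ 0.  -0.3 -1.5] op 0.035 ff 46.6
 tool y az -88.19 yz -0.003 xz 0.008 z [ 0.0083  0.0029 -1.    ] tilt 0.5 az 19.4
[343 171]
```

View pics/c7.png

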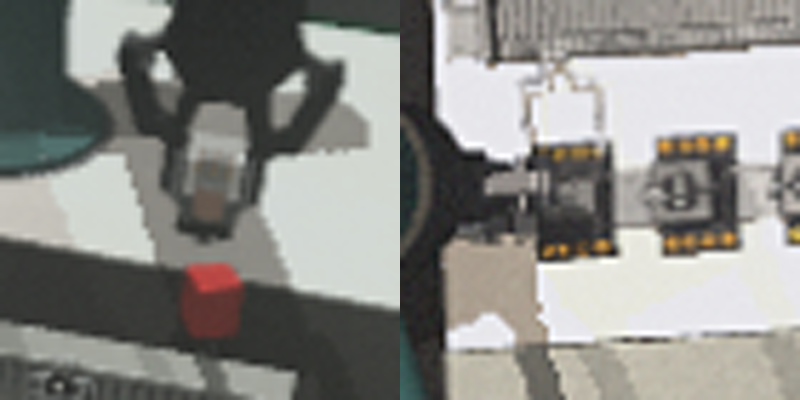

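The picture shows the relay, pale with its coil, between the fingers at left crop (210,170). Its socket, at right crop (575,195), is empty, and the timers are still in place. Next I'll carry the relay high towards bearing -38° to build the tilt there.

```bash
python3 -m handwheel '[{"offset":[0,0,-30],"roll":0,"fingers":0},{"offset":[0,0,-40],"roll":0,"fingers":0},{"offset":[0,20,-40],"roll":0,"fingers":0},{"offset":[7,38,-10],"roll":0,"fingers":0},{"offset":[7,38,0],"roll":0,"fingers":0},{"offset":[7,38,0],"roll":0,"fingers":0},{"offset":[7,38,0],"roll":0,"fingers":0},{"offset":[7,38,0],"roll":0,"fingers":0},{"offset":[7,38,0],"roll":0,"fingers":0},{"offset":[7,38,0],"roll":0,"fingers":0},{"offset":[7,38,0],"roll":0,"fingers":0},{"offset":[7,38,0],"roll":0,"fingers":0},{"offset":[7,38,0],"roll":0,"fingers":0},{"offset":[7,38,0],"roll":0,"fingers":0},{"offset":[7,38,0],"roll":0,"fingers":0},{"offset":[7,38,0],"roll":0,"fingers":0},{"offset":[7,38,0],"roll":0,"fingers":0},{"offset":[7,38,0],"roll":0,"fingers":0},{"offset":[7,38,0],"roll":0,"fingers":0}]'>/dev/null;python3 -m handwheel '[{"offset":[7,38,0],"roll":0,"fingers":0},{"offset":[7,38,0],"roll":0,"fingers":0},{"offset":[7,30,0],"roll":-5,"fingers":0},{"offset":[0,0,0],"roll":-7,"fingers":0},{"offset":[0,0,0],"roll":-7,"fingers":0},{"offset":[0,0,0],"roll":-7,"fingers":0},{"offset":[0,0,0],"roll":-7,"fingers":0},{"offset":[0,0,0],"roll":-7,"fingers":0},{"offset":[0,0,0],"roll":-7,"fingers":0},{"offset":[0,0,0],"roll":-3,"fingers":0},{"offset":[0,0,0],"roll":0,"fingers":0}]'>/dev/null;python3 -c "
from h import *
s,M=st();p=s['position'];print(np.hypot(p[0],p[1]),np.degrees(np.arctan2(p[1],p[0])))"
```

```text
t 14.4 p [ 0.6636 -0.4811  0.351 ] q [-0.658  0.52   1.043 -0.     1.582  0.008] F [-0.2 -0.   0.1] op 0.0347 ff 46.5
 tool y az -38.13 yz -0.005 xz -0.0 z [-0.0036  0.0028 -1.    ] tilt 0.26 az 142.5
0.8196191202386218 -35.94120563462412
```

```bash
python3 -m handwheel '[{"offset":[-31,20,0],"roll":0,"fingers":0},{"offset":[0,35,0],"roll":0,"fingers":0},{"offset":[0,35,0],"roll":0,"fingers":0},{"offset":[0,35,0],"roll":0,"fingers":0},{"offset":[0,35,-10],"roll":0,"fingers":0},{"offset":[0,40,-10],"roll":0,"fingers":0},{"offset":[0,40,-10],"roll":0,"fingers":0},{"offset":[0,40,-10],"roll":0,"fingers":0},{"offset":[0,40,-10],"roll":0,"fingers":0},{"offset":[0,40,-10],"roll":0,"fingers":0},{"offset":[0,40,-10],"roll":0,"fingers":0},{"offset":[0,40,-10],"roll":0,"fingers":0},{"offset":[0,0,0],"roll":0,"fingers":0}]'>/dev/null;python3 -c "
from h import *
s,M=st();p=s['position'];print(np.hypot(p[0],p[1]),np.degrees(np.arctan2(p[1],p[0])))"
```

```text
t 15.48 p [ 0.8156 -0.6405  0.3583] q [-0.691  0.971  0.314  0.005  1.653 -0.022] F [ 1.2 -0.8  0.2] op 0.0346 ff 48.8
 tool y az -38.3 yz 0.202 xz 0.0 z [ 0.159  -0.1249 -0.9793] tilt 11.67 az -38.2
1.0370344582942783 -38.141908609131875
```

```bash
python3 -m handwheel '[{"offset":[0,40,0],"roll":0,"fingers":0},{"offset":[0,40,0],"roll":0,"fingers":0},{"offset":[0,40,0],"roll":0,"fingers":0},{"offset":[0,40,0],"roll":0,"fingers":0},{"offset":[0,40,0],"roll":0,"fingers":0},{"offset":[0,40,0],"roll":0,"fingers":0},{"offset":[0,40,0],"roll":0,"fingers":0},{"offset":[0,40,0],"roll":0,"fingers":0},{"offset":[0,40,0],"roll":0,"fingers":0},{"offset":[0,40,0],"roll":0,"fingers":0},{"offset":[0,0,0],"roll":0,"fingers":0}]'>/dev/null;python3 -c "
from h import *
s,M=st();p=s['position'];print(np.hypot(p[0],p[1]),np.degrees(np.arctan2(p[1],p[0])))"
```

```text
t 16.4 p [ 0.8953 -0.7035  0.367 ] q [-0.692  0.996  0.313  0.012  1.35  -0.023] F [-0.4  0.1  0.3] op 0.0345 ff 48.8
 tool y az -38.28 yz 0.464 xz 0.001 z [ 0.3645 -0.2865 -0.886 ] tilt 27.62 az -38.2
1.1386340899604694 -38.16184422130806
```

```bash
python3 -m handwheel '[{"offset":[0,40,0],"roll":0,"fingers":0},{"offset":[0,40,0],"roll":0,"fingers":0},{"offset":[0,40,0],"roll":0,"fingers":0},{"offset":[0,40,0],"roll":0,"fingers":0},{"offset":[0,40,0],"roll":0,"fingers":0},{"offset":[0,40,0],"roll":0,"fingers":0},{"offset":[0,0,0],"roll":0,"fingers":0}]'>/dev/null;python3 -c "
from h import *
s,M=st();p=s['position'];print(np.hypot(p[0],p[1]),np.degrees(np.arctan2(p[1],p[0])))"
```

```text
t 16.98 p [ 0.9259 -0.7279  0.4256] q [-0.692  0.971  0.311  0.017  1.205 -0.026] F [ 0.4 -0.1  0.3] op 0.0346 ff 48.8
 tool y az -38.21 yz 0.609 xz 0.0 z [ 0.479  -0.3768 -0.7928] tilt 37.55 az -38.2
1.1777884682931687 -38.17287604966285
```

```bash
python3 -m handwheel '[{"offset":[0,40,0],"roll":0,"fingers":0},{"offset":[0,0,0],"roll":0,"fingers":0},{"offset":[0,0,0],"roll":0,"fingers":0}]'>/dev/null;python3 -c "
from h import *
st()
exec(open('m.py').read().split('C=(')[0])
g=cv2.GaussianBlur(t['frame'].astype(np.float32).mean(2),(0,0),.7)
from scipy.ndimage import map_coordinates as mc
def edge(p,q,f0,f1):
  p,q=np.array(T(*p)),np.array(T(*q));d=(q-p)/np.linalg.norm(q-p);n=np.array([-d[1],d[0]]);o=[]
  for f in np.linspace(f0,f1,25):
    b=p+f*(q-p);ss=np.arange(-2,2.01,.1);v=mc(g,[(b[1]+ss*n[1]),(b[0]+ss*n[0])],order=3);k=np.argmax(abs(np.gradient(v)));o.append(b+ss[k]*n)
  W=np.array([plane(t,*u,.012)[:2] for u in o]);l=cv2.fitLine(W.astype(np.float32),cv2.DIST_HUBER,0,.001,.001).ravel();r=(W-l[2:])@[-l[1],l[0]]
  return np.degrees(np.arctan2(l[1],l[0])),r.std()*1e3
print('115 edge',edge((370,185),(185,440),.35,.95));print('100 edge',edge((145,20),(370,185),.02,.25),edge((145,20),(370,185),.8,.98))
print('115 left',edge((145,20),(0,210),.1,.9))
"
```

```text
t 17.23 p [ 0.9293 -0.7306  0.435 ] q [-0.692  0.966  0.311  0.017  1.186 -0.026] F [ 0.1  0.4 -0.8] op 0.0346 ff 48.8
 tool y az -38.21 yz 0.628 xz 0.0 z [ 0.4935 -0.3882 -0.7783] tilt 38.89 az -38.2
115 edge (np.float32(-37.19744), np.float64(1.6045980397226127))
100 edge (np.float32(60.328392), np.float64(2.4456470977345615)) (np.float32(56.037884), np.float64(1.9231270725550722))
115 left (np.float32(-37.894066), np.float64(2.1151122668128877))
```

```bash
cat > go.py <<'E'
from h import *
s,M=st()
az,a=np.radians(142.),np.radians(39.2);l=np.array([np.cos(az)*np.sin(a),np.sin(az)*np.sin(a),np.cos(a)])
lens=np.array([.6045,-.2293,.1535])
pins=s['position']+M@np.array([-.0039,0,.0283])
print('need (tool mm)',(1e3*M.T@(lens+.1*l-pins)).round(1),'dist',((pins-lens)@l).round(4),'off',np.linalg.norm(np.cross(pins-lens,l)).round(4))
print('angle',np.degrees(np.arccos(-M[:,2]@l)).round(2))
E
python3 go.py
```

```text
t 17.23 p [ 0.9293 -0.7306  0.435 ] q [-0.692  0.966  0.311  0.017  1.186 -0.026] F [ 0.1  0.4 -0.8] op 0.0346 ff 48.8
 tool y az -38.21 yz 0.628 xz 0.0 z [ 0.4935 -0.3882 -0.7783] tilt 38.89 az -38.2
need (tool mm) [ 196.8 -617.2 -264.1] dist -0.167 off 0.6467
angle 0.33
```

```bash
python3 -m handwheel '[{"offset":[0,-15,-10],"roll":0,"fingers":0},{"offset":[5,-30,-20],"roll":0,"fingers":0},{"offset":[12,-34,-20],"roll":0,"fingers":0},{"offset":[12,-34,-20],"roll":0,"fingers":0},{"offset":[12,-34,-20],"roll":0,"fingers":0},{"offset":[12,-34,-20],"roll":0,"fingers":0},{"offset":[12,-34,-20],"roll":0,"fingers":0},{"offset":[12,-34,-20],"roll":0,"fingers":0},{"offset":[12,-34,-20],"roll":0,"fingers":0},{"offset":[12,-34,-20],"roll":0,"fingers":0},{"offset":[12,-34,-20],"roll":0,"fingers":0},{"offset":[12,-34,-20],"roll":0,"fingers":0},{"offset":[12,-34,-20],"roll":0,"fingers":0},{"offset":[12,-34,-20],"roll":0,"fingers":0},{"offset":[12,-34,-20],"roll":0,"fingers":0},{"offset":[0,0,0],"roll":0,"fingers":0}]'>/dev/null; python3 go.py
```

```text
t 18.57 p [ 0.5882 -0.2577  0.351 ] q [-0.346 -0.229  2.023 -0.299  0.725  0.48 ] F [-1.1  0.4 -2.4] op 0.0343 ff 48.9
 tool y az -38.08 yz 0.621 xz -0.001 z [ 0.4885 -0.3836 -0.7838] tilt 38.39 az -38.1
need (tool mm) [  36.3 -127.7   23.6] dist 0.1218 off 0.1331
angle 0.81
```

```bash
python3 -m handwheel '[{"offset":[7,-26,0],"roll":0,"fingers":0},{"offset":[8,-26,0],"roll":0,"fingers":0},{"offset":[8,-26,0],"roll":0,"fingers":0},{"offset":[7,-26,0],"roll":0,"fingers":0},{"offset":[6,-20,0],"roll":0,"fingers":0},{"offset":[0,-4,5],"roll":0,"fingers":0},{"offset":[0,0,5],"roll":0,"fingers":0},{"offset":[0,0,5],"roll":0,"fingers":0},{"offset":[0,0,5],"roll":0,"fingers":0},{"offset":[0,0,0],"roll":0,"fingers":0},{"offset":[0,0,0],"roll":0,"fingers":0},{"offset":[0,0,0],"roll":0,"fingers":0}]'>/dev/null; python3 go.py; python3 go.py
```

```text
t 19.57 p [ 0.5475 -0.1813  0.2601] q [-0.188 -0.291  2.242 -0.509  0.634  0.808] F [ 0.3  0.3 -0.1] op 0.0345 ff 48.8
 tool y az -38.27 yz 0.627 xz 0.0 z [ 0.4924 -0.388  -0.7791] tilt 38.82 az -38.2
need (tool mm) [ 1.2 -9.4  1.4] dist 0.1014 off 0.0095
angle 0.41
t 19.57 p [ 0.5475 -0.1813  0.2601] q [-0.188 -0.291  2.242 -0.509  0.634  0.808] F [ 0.3  0.3 -0.1] op 0.0345 ff 48.8
 tool y az -38.27 yz 0.627 xz 0.0 z [ 0.4924 -0.388  -0.7791] tilt 38.82 az -38.2
need (tool mm) [ 1.2 -9.4  1.4] dist 0.1014 off 0.0095
angle 0.41
```

```bash
python3 -m handwheel '[{"offset":[1,-5,1],"roll":0,"fingers":0},{"offset":[0,-4,0],"roll":0,"fingers":0},{"offset":[0,0,0],"roll":0,"fingers":0},{"offset":[0,0,0],"roll":0,"fingers":0},{"offset":[0,0,0],"roll":0,"fingers":0},{"offset":[0,0,0],"roll":0,"fingers":0}]'>/dev/null; python3 go.py; python3 - <<'E'
from h import *
a=grab('scene','s4');b=grab('top','t4')
s=state();p=s['position'];M=R.from_rotvec(s['orientation']).as_matrix()
P=np.array([p,p+M@[-.0039,0,.0153],p+M@[-.0039,0,.0283],[.6045,-.2293,.1535]])
A=a['frame'][140:206,180:246];B=b['frame'][140:206,280:346];k=400/66
print('scene',((proj(a,P)-[180,140]+.5)*k-.5).round().tolist());print('top',((proj(b,P)-[280,140]+.5)*k-.5+[400,0]).round().tolist())
# relay box corners (scene)
C=np.array([p+M@[-.0039+.0175*i,.0175*j,.0153-h] for h in(0,.053) for i,j in((1,1),(1,-1),(-1,-1),(-1,1))])
print('box scene',((proj(a,C)-[180,140]+.5)*k-.5).round().tolist())
o=np.hstack([cv2.resize(i,(400,400),interpolation=cv2.INTER_CUBIC) for i in(A,B)])
cv2.imwrite('pics/c8.png',cv2.convertScaleAbs(o[:,:,::-1],alpha=1.4))
E
```

```text
t 20.07 p [ 0.5427 -0.1757  0.2534] q [-0.177 -0.298  2.259 -0.524  0.629  0.831] F [-0.1 -0.9 -0.5] op 0.0344 ff 48.8
 tool y az -38.2 yz 0.627 xz 0.0 z [ 0.4929 -0.3873 -0.7791] tilt 38.82 az -38.2
need (tool mm) [-0.2  0.4  0.7] dist 0.1007 off 0.0004
angle 0.4
scene [[305.0, 78.0], [289.0, 97.0], [279.0, 114.0], [195.0, 249.0]]
top [[542.0, 343.0], [557.0, 333.0], [564.0, 321.0], [612.0, 232.0]]
box scene [[282.0, 98.0], [323.0, 118.0], [296.0, 95.0], [256.0, 75.0], [327.0, 24.0], [367.0, 46.0], [340.0, 24.0], [300.0, 2.0]]
```

View pics/c8.png

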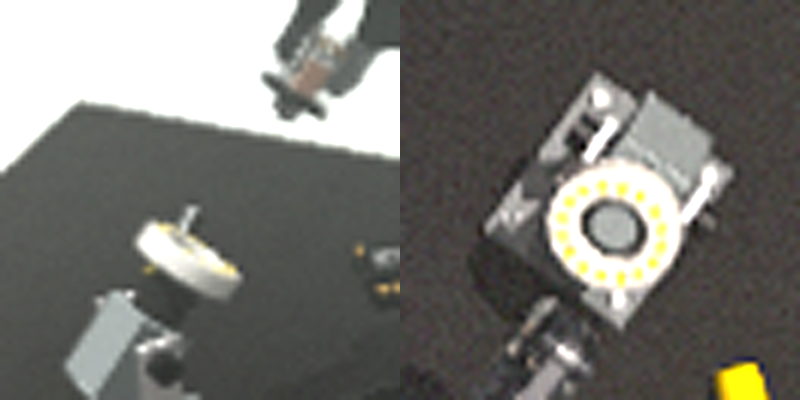

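The picture shows the relay held pins-down over the camera. In the left crop its dark base runs from (263,72) to (326,115) with the pins at about (285,115), and the ring light is at (190,258). This is close to the predicted base centre (289,97) and pins (279,114). I'll check the residual few pixels numerically.

```bash
python3 - <<'E'
from h import *
a=load('s4');s=state();p=s['position'];M=R.from_rotvec(s['orientation']).as_matrix()
g=a['frame'].astype(int).mean(2).round().astype(int)
print('cols',list(range(220,237)))
for r in range(149,162):print(r,g[r,220:237])
f=lambda Q:proj(a,np.array([p+M@(np.array(q)/1e3) for q in Q])).round(1).tolist()
print('base face corners',f([(-3.9+17.5*i,17.5*j,15.3) for i,j in((1,1),(1,-1),(-1,-1),(-1,1))]))
print('pin block tips',f([(-3.9+10*i,10*j,28.3) for i,j in((1,1),(1,-1),(-1,-1),(-1,1))]))
print('per10mm x,y,z',f([(0,0,0),(10,0,0),(0,10,0),(0,0,10)]))
E
```

```text
cols [220, 221, 222, 223, 224, 225, 226, 227, 228, 229, 230, 231, 232, 233, 234, 235, 236]
149 [214 213 213 213 206 153  78  62  86 110  99 125 106  99 100  82  82]
150 [213 213 213 212 202 175 133  96 117  88 106  97 104 116 115  87  81]
151 [213 214 209 184 181 195 151 124  92  87 104  94  93  95  97  86  73]
152 [213 213 203 110  96 124 131 127 114 116  92  92  91  88  79  74  74]
153 [213 213 204 129  60  68  84 118 122 100  94  91  89  83  74  72  74]
154 [213 213 212 200 125  61  63  79 105  94  93  90  91  96  73  72  79]
155 [213 213 213 212 199 124  61  65  67  76  87 100 141 166 116  73 102]
156 [213 213 214 212 203 120  61  58  56  57  63  86 138 177 176 187 186]
157 [212 212 212 210 194  92  74  61  66  55  57  59  85 140 186 210 209]
158 [212 212 212 212 205 160  64  79  74 103 122  56  58 108 184 211 212]
159 [212 212 212 212 207 171 110  77 111 182 206 197 120 124 209 211 211]
160 [213 212 212 212 212 209 207 201 185 208 211 210 205 205 211 212 212]
161 [132 164 185 191 211 212 211 210 209 210 210 210 211 211 212 212 211]
base face corners [[226.1, 155.7], [232.8, 159.1], [228.5, 155.3], [221.8, 152.0]]
pin block tips [[224.9, 158.6], [228.7, 160.5], [226.2, 158.3], [222.4, 156.4]]
per10mm x,y,z [[229.9, 152.5], [231.2, 153.6], [228.0, 151.5], [228.6, 154.7]]
```

The base ends measure (222.5,152.5) to (233.3,159.2), against predicted (221.8,152.0) to (232.8,159.1). That is about 0.6 px (2 to 3 mm), within the calibration. I'll trim 1.5 mm along tool y, let the arm settle and check.

```bash
python3 -m handwheel '[{"offset":[0,1.5,0.5],"roll":0,"fingers":0},{"offset":[0,0,0],"roll":0,"fingers":0},{"offset":[0,0,0],"roll":0,"fingers":0},{"offset":[0,0,0],"roll":0,"fingers":0},{"offset":[0,0,0],"roll":0,"fingers":0},{"offset":[0,0,0],"roll":0,"fingers":0},{"offset":[0,0,0],"roll":0,"fingers":0}]'>/dev/null; python3 go.py; python3 - <<'E'
from h import *
b=read_camera('top');d=cv2.absdiff(b['frame'],load('t0')['frame']).max(2)
m=(d>60).astype(np.uint8);n,l,S,_=cv2.connectedComponentsWithStats(m)
print([S[i].tolist() for i in range(1,n) if S[i,4]>12])
print(abs(state()['joint_vel']).max()); print(sign_off())
E
```

```text
t 20.75 p [ 0.5438 -0.1767  0.2537] q [-0.179 -0.295  2.257 -0.523  0.629  0.828] F [-0.8  0.6 -1.4] op 0.0344 ff 48.8
 tool y az -38.2 yz 0.627 xz 0.0 z [ 0.4924 -0.3874 -0.7794] tilt 38.8 az -38.2
need (tool mm) [-0.1 -0.9  0.1] dist 0.1 off 0.0009
angle 0.42
[[299, 200, 8, 9, 28], [168, 212, 6, 6, 20], [271, 218, 28, 32, 152], [284, 225, 11, 9, 17], [228, 238, 13, 13, 84], [279, 257, 14, 41, 159], [256, 263, 166, 121, 3364], [465, 270, 5, 8, 27], [439, 279, 32, 25, 484], [498, 279, 6, 16, 30], [496, 285, 4, 9, 13], [200, 296, 40, 20, 277], [498, 299, 6, 6, 15], [234, 309, 15, 23, 185], [500, 315, 9, 8, 39], [194, 317, 9, 18, 89], [203, 324, 31, 24, 295], [228, 324, 4, 7, 15], [419, 326, 93, 58, 1751], [493, 326, 11, 11, 33], [234, 332, 27, 11, 140], [166, 339, 47, 45, 1238], [210, 347, 6, 24, 41], [237, 362, 23, 7, 48], [242, 371, 17, 13, 122]]
0.002095749071014747
the job is handed in; nothing more can be done
None
```

The job is handed in at 20.75 s: the clip is back, and the relay is out of its socket and held steady, measuring 100 mm from the lens, about 1 mm off centre and within half a degree of its axis. The lens pose is good to only a few mm and a degree or two, and early on joint 2 read -0.945 against its -0.94 limit, which could count as a range breach.

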